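# Print the price label for the round loaf on the bakery scale

## Task

The round loaf on the bakery scale needs its price label: with the fingertips, lightly press the round preset-tare key (it takes off the tray's weight), then the item key with the filled disc, which stands for a round loaf, then the wide print bar. Press each key down and let it come back up before the next, do not press the other item keys or bear down hard on anything. Keep off the pan, the tray and the loaf while it weighs, and leave the jar, cup and roll where they stand.

Things in the scene. Friction and masses are not known exactly. Their poses are not given: they have to be found in the camera images.
- scale: fixed grey counter scale, 370 x 370 mm. Origin: centre of its underside on the counter; its -x is the front, towards the robot, +y its left. A flat keypad deck 70 mm high carries one row of white keys centred 142 mm in front of the origin; from +y to -y: round tare key, three square item keys, wide print bar. From 105 mm in front a display strip slopes up to 90 mm, then comes the pan.
- key_tare_top (a point): centre of the top face of the tare key, which stands 12 mm above the keypad deck (82 mm above the counter) and moves with it. It is the preset tare key, the only round one, 32 mm across, alone at the left (+y) end of the row, 57 mm from the next key's centre.
- key_round_top (a point): centre of the top face of the round-loaf item key, which stands 12 mm above the keypad deck (82 mm above the counter) and moves with it. A 36 x 36 mm square white cap bearing a filled black disc of 27 mm. It can be in any of the three item places, which are 46 mm apart (centres).
- key_long_top (a point): centre of the top face of the long-loaf item key, which stands 12 mm above the keypad deck (82 mm above the counter) and moves with it. A 36 x 36 mm square white cap bearing a slanting black bar of 31 x 8 mm (a baguette); in any of the three item places.
- key_ring_top (a point): centre of the top face of the bagel item key, which stands 12 mm above the keypad deck (82 mm above the counter) and moves with it. A 36 x 36 mm square white cap bearing an open black ring of 26 mm with a white middle; in any of the three item places.
- key_print_top (a point): centre of the top face of the print bar, which stands 12 mm above the keypad deck (82 mm above the counter) and moves with it. The wide white key at the right (-y) end of the row, 36 mm (x) by 90 mm (y), no picture; its centre is 93 mm from that of the nearest item key.
- key_tare (a joint): travel of the round tare key. Reads 0 when up and grows to 0.007 m when fully down; it starts to give at 1.5 N, is fully down at 9 N and springs back up when released. A press counts from 0.0025 m.
- key_round (a joint): travel of the item key with the filled disc. Reads 0 when up and grows to 0.007 m when fully down; it starts to give at 1.5 N, is fully down at 9 N and springs back up when released. A press counts from 0.0025 m.
- key_long (a joint): travel of the item key with the slanting bar. Reads 0 when up and grows to 0.007 m when fully down; it starts to give at 1.5 N, is fully down at 9 N and springs back up when released. A press counts from 0.0025 m.
- key_ring (a joint): travel of the item key with the ring. Reads 0 when up and grows to 0.007 m when fully down; it starts to give at 1.5 N, is fully down at 9 N and springs back up when released. A press counts from 0.0025 m.
- key_print (a joint): travel of the wide print bar. Reads 0 when up and grows to 0.007 m when fully down; it starts to give at 1.5 N, is fully down at 9 N and springs back up when released. A press counts from 0.0025 m.
- pan: the scale's steel weighing pan, 250 x 330 mm, its front edge 72 mm behind the middle of the key row, its top 112 mm above the counter. Origin: centre of its underside, 12 mm below its top. Anything that touches it spoils the weighing.
- tray: shallow aluminium tray, 205 x 215 x 16 mm, lying loose on the pan. Origin: centre of its underside.
- loaf: round loaf, 168 mm across and 92 mm high (about 0.75 kg), lying loose in the tray; its top is about 207 mm above the counter, its nearest edge more than 100 mm behind the middle of the key row. Origin: centre of its underside.
- jam_jar: closed amber jam jar, 62 mm across, 92 mm high, standing loose on the counter beside the scale. Origin: centre of its underside.
- cup: white cup without handle, 72 mm across, 65 mm high, loose on the counter beside the scale. Origin: centre of its underside.
- roll: small bread roll, 66 mm across, 43 mm high, loose on the counter beside the scale. Origin: centre of its underside.
There are look-alikes about, which are no part of the job. Leave any blue look-alike of the loaf alone.

How it is judged:
On the way, in this order (a step that is already met when the one before it is completed fails the run):
1. the round tare key is pressed, with the other keys up (value of joint key_tare above 0.0025 m and value of joint each of key_round, key_print below 0.001 m), for 0.05 s.
2. the tare key is back up and no key is pressed (value of joint each of key_tare, key_round, key_print below 0.001 m), for 0.05 s.
3. the item key with the filled disc is pressed, with the tare key and the print bar up (value of joint key_round above 0.0025 m and value of joint each of key_tare, key_print below 0.001 m), for 0.05 s.
4. the round-loaf key is back up and no key is pressed (all of step 2), for 0.05 s.
5. the print bar is pressed, with the tare and round-loaf keys up (value of joint key_print above 0.0025 m and value of joint each of key_tare, key_round below 0.001 m), for 0.05 s.
At the end, for the whole second after the job is handed in: All five keys are up again (travel under 1 mm); the loaf, tray, jar, cup and roll are at rest within 10 mm of where they started (all of step 4 and value of joint each of key_long, key_ring below 0.001 m and distance of each of jam_jar, cup, roll, loaf, tray from where it was at the start of the episode below 0.01 m and linear speed of loaf below 0.01 m/s); the robot touches nothing.
It fails at once if another item key (bar or ring picture) is pressed down by more than 2 mm (value of joint any of key_long, key_ring above 0.002 m).
It fails at once if the fingers bear down with more than 25 N on anything (contact force between the fingers and anything else above 25 N).
It fails at once if the robot touches the pan, the tray or the loaf (contact force between any of the fingers, the arm and pan above 0.5 N or contact force between any of the fingers, the arm and tray above 0.5 N or contact force between any of the fingers, the arm and loaf above 0.5 N).
It fails at once if the loaf, tray, jar, cup or roll is moved by more than 10 mm or lifted (distance of any of jam_jar, cup, roll, loaf, tray from where it was at the start of the episode above 0.01 m).
It also fails if it takes over 40 s, if anything falls off the work surface, if the arm or the gripper's body presses on something with over 40 N, if the wrist force passes 120 N, or if a joint passes its speed limit or range.

## Robot

A 6-joint arm with a two-finger parallel gripper is mounted at the origin on the work surface. World frame = base frame: x ahead of the robot, y to its left, z up, the work surface at z = 0. Lengths are in m, angles in rad, forces in N, time in s.
With the tool pointing down it reaches from about 0.25 to 0.725 m from the base axis. Payload 4 kg.
Tool frame: the origin (TCP) lies on the front face of the gripper's body, between the roots of the fingers; the fingertips stand 73 mm ahead of it and the grasp point (between the pads) lies 54 mm ahead of it; z points along the fingers, y is the line along which they close (so a half turn about z gives the same grasp; the last joint's range is limited). The gripper opens to 85 mm and grips with 20 to 120 N. Pads are 22 mm wide; open, the fingers measure 114 mm over their backs; the gripper's body (76 mm by 85 mm) begins 54 mm behind the grasp point. The pads swing forward as they close: fully open they stand 13 mm farther back than shut.
Start: joints at [1.341, 0.241, 0.005, 1.335, 0, 1.571], TCP at [0.114, 0.487, 0.304] pointing down, gripper open.
Joint ranges: [-2.72, 2.72], [-1.05, 1.87], [-1.09, 1.28], [-1.99, 2.15], [-1.42, 1.44], [-3.14, 3.14]. Speed limits (rad/s): [2.79, 2.79, 3.14, 3.14, 3.14, 3.14].

## Interface

Orientations are given as a unit quaternion [x, y, z, w].
In Python, from workcell import bot gives the robot as it stands. The module is installed in compiled form; this text tells all that it offers.
- The arm moves only by the tool step_arm, never from a script. Its argument "rows" is a list of rows, each a list of 2 entries, a list of its own where there are three numbers: the shift along the tool's x, y, z in mm, then the turn about the tool's z in degrees. A call has 1 to 12 rows; each row is the pose to reach, as a shift and turn from the pose commanded when the call began, along the tool's axes at that moment; what a row does not reach only later rows make up. A row lasts 1/8 s, in which the tool goes at most 62.5 mm and 10.7 degrees, less where a joint would pass 70% of its speed; a pose out of reach is approached as far as the arm can. A call with a gripper value outside its range is refused whole. "claw" is the gripper's target within -1 to 1 (shut at 1, half-way at 0, fully open at -1), set as the call begins (left out, the last holds). The fingers move at their own pace and stop on an object; the grip force is fixed at half the most. Time passes only in rows, so rows that repeat a pose let the fingers close. It gives the time, the measured TCP pose, the force, the opening and the grip force at its end, in the units of the state.
- bot.get_obs(): the state, without advancing time (a new reading comes with each control period).
- bot.camera(name): name is "scene" or "top" or "wrist"; returns (picture, depth): 480x640x3 uint8, red, green, blue; 480x640 float32, m along the optical axis (not along the pixel's ray), 0 where there is no reading.
- bot.camera_params(name): a dict with "fx", "fy", "cx", "cy" (pixels), "pose" (4x4, takes a point from camera to world coordinates). Camera axes: x right, y up, looking along -z (the intrinsics and any distortion apply to the point x, -y, -z); pixel columns grow to the right and rows downward; lengths in m; the calibration is good to about 2 mm. The wrist camera is an equidistant fisheye: a pixel r from the principal point sees the ray r / f radians off the axis. A picture is of the moment at which its call begins: read the wrist's pose just before it. camera_params takes no time and is no camera call; for the wrist camera it gives the pose at the moment of the call.
- bot.job_done(): hands the job in; it is judged then, once.
Trained networks look in the newest picture that a camera, given by its name, has taken for a name from the list of things; names that differ only in an ending like _2 or _b are one class to them, and where a whole thing is asked for, a point or a joint stands for the part that bears it (a point fixed in the world has none). Each returns a list of dicts, best first, with "score" (0 to 1); they miss things now and then, are a little off and sometimes report something else, mostly with a low value. They report only what shows in the picture. A call takes as long as a camera call. They do not tell look-alikes from the thing itself.
- bot.trace(target, camera): "pixels" (480x640 bool, what is visible of it) and "uv" ([column, row] in pixels, amid what is visible of it).
The state is a dict: "clock": time; "joint_pos": joint angles; "joint_vel": joint speeds; "tau": joint torques, N m; "eef_pos": TCP position; "tool_rot": TCP orientation; "ft_force": force on the tool from outside, world axes, zero at the start; "ft_torque": the same for the moment, N m; "grip_width": finger opening in m; "grasp_force": force on a finger pad.
Only numpy, scipy, OpenCV 4.12 (cv2) and the standard library are available. Lean on these libraries where they do the work, as an engineer would, in place of code of your own. Each camera call takes 0.05 s, during which the arm holds its last target. There are 200 camera calls.

## Working session

There is one attempt and no reset: what is moved stays moved. The work goes in short steps, Python scripts to look and compute and a tool call to move; the robot and the scene stay as the last step left them, time stands still between calls to the robot, and variables do not carry over. Pictures are saved under pics/ and viewed, at most 10 in all, crops included, and the job is handed in when it is done.

Besides the shell and the picture viewer there is one more tool, called after "Request:" as name([rows], argument=value, ...), one row to a line, values as JSON. step_arm: Moves the arm, as the interface text tells. Its arguments: {"type":"object","properties":{"rows":{"type":"array"},"claw":{"type":"number"}},"required":["rows"]}

```bash
mkdir -p pics
cat > h.py <<'E'
import numpy as np, cv2
from workcell import bot
def pt(cam,u,v,d,P):
    x=(u-P['cx'])/P['fx']; y=(v-P['cy'])/P['fy']
    return (P['pose']@np.array([x*d,-y*d,-d,1]))[:3]
E
python3 - <<'E'
from h import *
o=bot.get_obs(); print(o['clock'],o['eef_pos'],o['tool_rot'],o['grip_width'])
for c in ['scene','top']:
    im,d=bot.camera(c); P=bot.camera_params(c); cv2.imwrite(f'pics/{c}0.png',im[:,:,::-1])
    np.savez(f'{c}.npz',im=im,d=d)
    for t in ['key_tare_top','key_round_top','key_long_top','key_ring_top','key_print_top','loaf']:
        for r in bot.trace(t,c)[:3]:
            u,v=r['uv']; dd=d[int(v),int(u)]; m=r['pixels']
            print(c,t,round(r['score'],2),np.round(r['uv']),m.sum(),np.round(pt(c,u,v,dd,P),3))
E
```

```text
0.0 [0.11378062 0.48641025 0.30304728] [ 1.14673775e-01  9.93402701e-01 -9.91686151e-04 -1.21129746e-04] 0.08545916629178114
scene key_tare_top 0.69 [317. 205.] 249 [0.482 0.073 0.083]
scene key_round_top 0.66 [304. 216.] 229 [0.485 0.031 0.081]
scene key_long_top 0.72 [288. 229.] 247 [ 0.492 -0.022  0.081]
scene key_ring_top 0.7 [317. 206.] 217 [0.482 0.074 0.081]
scene key_print_top 0.66 [264. 255.] 606 [ 0.513 -0.108  0.08 ]
scene key_print_top 0.39 [367. 264.] 5031 [ 0.731 -0.019  0.199]
scene loaf 0.92 [362. 264.] 5020 [ 0.725 -0.027  0.201]
scene loaf 0.92 [444. 192.] 3048 [0.649 0.335 0.079]
scene loaf 0.63 [180. 380.] 5962 [ 0.642 -0.397  0.088]
top key_tare_top 0.46 [254. 297.] 192 [0.462 0.129 0.079]
top key_round_top 0.54 [306. 281.] 370 [0.493 0.029 0.081]
top key_long_top 0.57 [328. 282.] 348 [ 0.492 -0.013  0.083]
top key_ring_top 0.86 [284. 293.] 361 [0.47  0.072 0.08 ]
top key_print_top 0.93 [375. 272.] 862 [ 0.515 -0.103  0.082]
top loaf 0.82 [322. 167.] 6030 [0.679 0.004 0.208]
top loaf 0.72 [140. 216.] 5168 [0.614 0.356 0.087]
top loaf 0.64 [514. 225.] 5198 [ 0.61  -0.371  0.09 ]
```

Run:
```python
import cv2
a=cv2.imread('pics/top0.png')[230:340,220:440]; b=cv2.imread('pics/scene0.png')[180:290,230:340]
cv2.imwrite('pics/crop.png',cv2.resize(a,(800,400),interpolation=cv2.INTER_CUBIC))
```

```text
(no output)
```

View pics/top0.png

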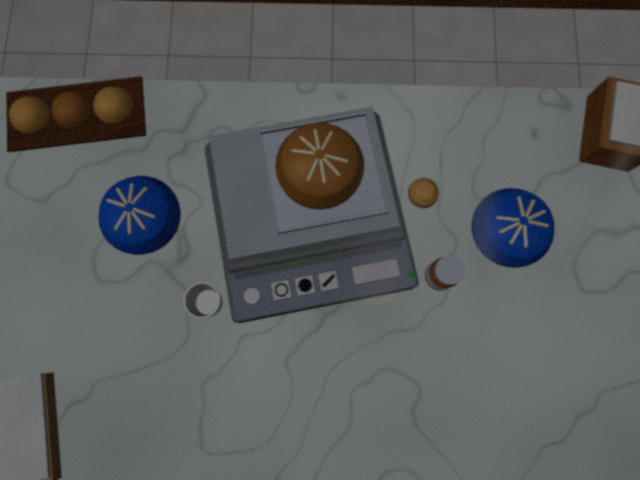

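View pics/crop.png

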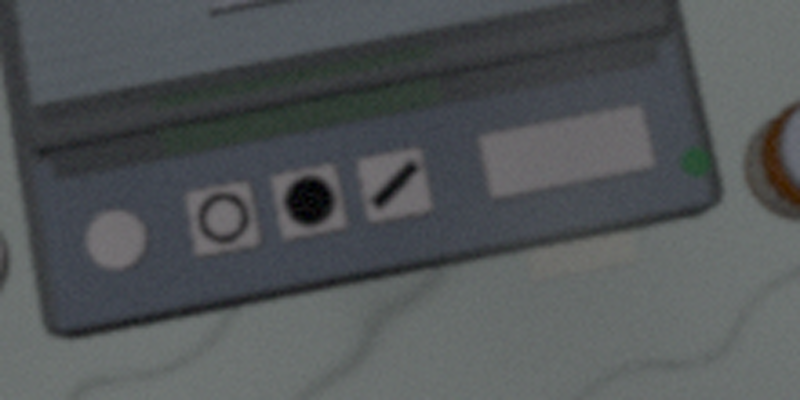

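View pics/scene0.png

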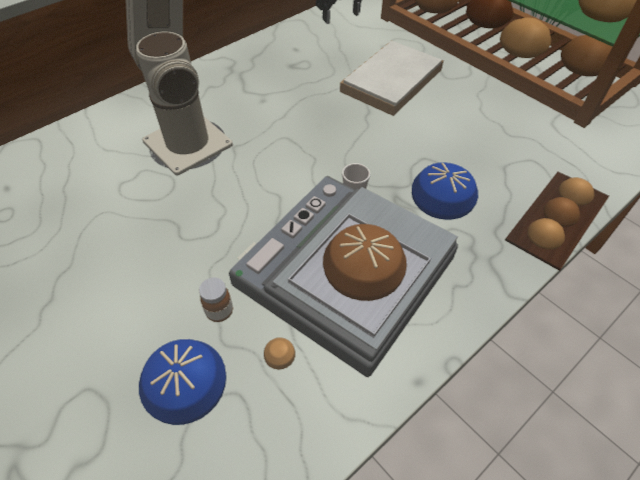

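The top picture shows, left to right: tare (252,296), ring (281,290), disc (305,285), bar (329,281) and print (376,272). So the disc key is in the middle item place. Next I fit the known row geometry to these.

```bash
cat >> h.py <<'E'
def plane(u,v,z,P):
    T=P['pose']; r=T[:3,:3]@np.array([(u-P['cx'])/P['fx'],-(v-P['cy'])/P['fy'],-1]); o=T[:3,3]
    return o+r*(z-o[2])/r[2]
E
python3 - <<'E'
from h import *
s=np.array([0,57,103,149,242])/1000
def fit(px,c):
    P=bot.camera_params(c); A=np.array([plane(u,v,.082,P)[:2] for u,v in px])
    m=A.mean(0); sm=s-s.mean(); dr=(sm[:,None]*(A-m)).sum(0); k=np.linalg.norm(dr)/(sm**2).sum(); dr/=np.linalg.norm(dr)
    B=m+sm[:,None]*dr
    print(c,'scale',k,'dir',dr,'yaw deg',np.degrees(np.arctan2(dr[0],-dr[1])),'\n',np.round(B,4),'\nresid mm',np.round((A-B)*1000,1)); return B
def cent(c,seeds):
    im=np.load(c+'.npz')['im']; g=cv2.cvtColor(im,cv2.COLOR_RGB2GRAY).astype(np.uint8); out=[]
    for (u,v,w,h) in seeds:
        p=g[v-h:v+h+1,u-w:u+w+1]; t,b=cv2.threshold(p,0,255,cv2.THRESH_OTSU)
        cs=max(cv2.findContours(b,cv2.RETR_EXTERNAL,cv2.CHAIN_APPROX_NONE)[0],key=cv2.contourArea)
        (a,e),sz,_=cv2.minAreaRect(cs); out.append((a+u-w,e+v-h)); print(np.round(out[-1],1),np.round(sz,1))
    return out
fit(cent('top',[(252,296,11,11),(281,290,12,12),(305,285,12,12),(329,281,11,12),(376,272,27,14)]),'top')
P=bot.camera_params('scene')
fit([(330,189),(316,203),(304,215),(291,227),(265,255)],'scene')
E
```

```text
[251.5 295.5] [15. 15.]
[280.6 289.6] [18.1 18.1]
[305. 285.] [24. 24.]
[327.9 280.4] [17.8 18.5]
[375.3 271. ] [17.6 45.7]
top scale 0.9972973020635062 dir [ 0.21318295 -0.9770123 ] yaw deg 12.308946494612348 
 [[ 0.4641  0.1334]
 [ 0.4762  0.0777]
 [ 0.486   0.0328]
 [ 0.4958 -0.0122]
 [ 0.5157 -0.103 ]] 
resid mm [[-0.  -0.3]
 [ 0.2  0.4]
 [ 0.  -1. ]
 [-0.1  0.5]
 [-0.1  0.4]]
scene scale 1.01102138690842 dir [ 0.21409978 -0.9768118 ] yaw deg 12.36271862339383 
 [[ 0.4625  0.1316]
 [ 0.4747  0.0759]
 [ 0.4846  0.031 ]
 [ 0.4944 -0.014 ]
 [ 0.5143 -0.1048]] 
resid mm [[ 0.4  0.6]
 [ 0.1  0.9]
 [-0.   0.4]
 [-2.  -0.1]
 [ 1.6 -1.8]]
```

Request:
step_arm([
  [[-40,-25,0],-3],
  [[-80,-50,0],-8],
  [[-120,-76,0],-13],
  [[-165,-104,0],-18],
  [[-210,-132,0],-22],
  [[-255,-160,0],-25],
  [[-300,-189,0],-25.5],
  [[-345,-217,0],-25.5],
  [[-385,-242,0],-25.5],
  [[-410,-258,0],-25.5],
  [[-421,-265,0],-25.5],
  [[-421,-265,0],-25.5],
], claw=1)

```text
clock: 2.2
eef_pos: [0.4635, 0.1328, 0.3038]
tool_rot: [-0.107, 0.994, 0.0, -0.0]
ft_force: [-0.6, 0.9, -0.1]
grip_width: 0.0001
grasp_force: 0.0
```

Request:
step_arm([
  [[0,0,30],0],
  [[0,0,70],0],
  [[0,0,105],0],
  [[0,0,121],0],
  [[0,0,126],0],
  [[0,0,126],0],
])

```text
clock: 2.95
eef_pos: [0.4632, 0.1337, 0.1783]
tool_rot: [-0.108, 0.994, 0.0, 0.0]
ft_force: [-0.6, -0.3, 0.5]
grip_width: 0.0001
grasp_force: 0.0
```

Run:
```python
from h import *
ims=[]
im,d=bot.camera('wrist'); ims.append(cv2.resize(im,(400,300)))
im,d=bot.camera('scene'); ims.append(cv2.resize(im[120:270,230:430],(400,300),interpolation=cv2.INTER_CUBIC))
cv2.imwrite('pics/c1.png',np.hstack(ims)[:,:,::-1]); print(bot.get_obs()['eef_pos'],bot.get_obs()['ft_force'])
```

```text
[0.46387369 0.13350211 0.17893788] [ 0.40584254  0.54209181 -0.1123571 ]
```

View pics/c1.png

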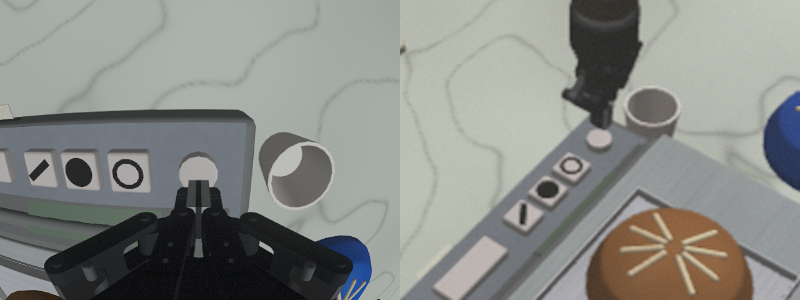

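The shut fingertips are right over the tare key: wrist half (199,180), scene half (600,125). The cup is clear. I press in small steps and watch the force.

Request:
step_arm([
  [[0,0,12],0],
  [[0,0,18],0],
  [[0,0,22],0],
  [[0,0,25],0],
  [[0,0,27],0],
  [[0,0,27],0],
])

```text
clock: 3.8
eef_pos: [0.4632, 0.1328, 0.1511]
tool_rot: [-0.107, 0.994, -0.0, -0.0]
ft_force: [-3.4, -1.0, 4.2]
grip_width: 0.0002
grasp_force: 2.5
```

Request:
step_arm([
  [[0,0,1],0],
  [[0,0,2],0],
  [[0,0,2],0],
  [[0,0,2],0],
])

```text
clock: 4.3
eef_pos: [0.4632, 0.1328, 0.1495]
tool_rot: [-0.107, 0.994, -0.0, -0.0]
ft_force: [-4.0, -1.6, 6.1]
grip_width: 0.0
grasp_force: 3.4
```

Request:
step_arm([
  [[0,0,-5],0],
  [[0,0,-20],0],
  [[0,0,-45],0],
  [[0,-20,-45],0],
  [[0,-60,-45],0],
  [[0,-90,-45],0],
  [[0,-103,-45],0],
  [[0,-103,-45],0],
  [[0,-103,-25],0],
  [[0,-103,-25],0],
])

```text
clock: 5.55
eef_pos: [0.4842, 0.0332, 0.1727]
tool_rot: [-0.108, 0.994, 0.0, -0.002]
ft_force: [0.1, -0.3, 0.5]
grip_width: 0.0002
grasp_force: 0.0
```

Run:
```python
from h import *
ims=[]
im,d=bot.camera('wrist'); ims.append(cv2.resize(im,(400,300)))
im,d=bot.camera('scene'); ims.append(cv2.resize(im[120:270,230:430],(400,300),interpolation=cv2.INTER_CUBIC))
cv2.imwrite('pics/c2.png',np.hstack(ims)[:,:,::-1]); print(bot.get_obs()['eef_pos'],bot.get_obs()['ft_force'])
```

```text
[0.48531957 0.03310394 0.1740487 ] [ 0.66179292 -0.78376041  0.74548994]
```

View pics/c2.png

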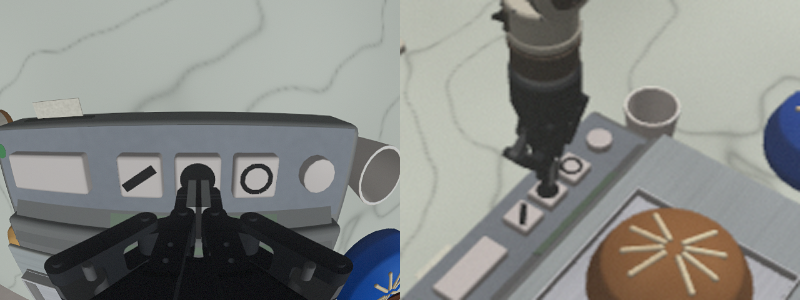

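The fingertips are centred over the disc key (wrist half (198,175)), with the bar and ring keys clear on either side.

Request:
step_arm([
  [[0,0,10],0],
  [[0,0,17],0],
  [[0,0,21],0],
  [[0,0,23],0],
  [[0,0,25],0],
  [[0,0,25],0],
  [[0,0,25],0],
])

```text
clock: 6.52
eef_pos: [0.4852, 0.0324, 0.1496]
tool_rot: [-0.107, 0.994, 0.0, -0.0]
ft_force: [-3.5, 1.1, 6.3]
grip_width: 0.0001
grasp_force: 3.4
```

The force is 6.3 N, about 4.5 mm of travel. Now I lift and go to the print bar.

Request:
step_arm([
  [[0,0,-5],0],
  [[0,0,-20],0],
  [[0,0,-45],0],
  [[0,-20,-45],0],
  [[0,-60,-45],0],
  [[0,-100,-45],0],
  [[0,-130,-45],0],
  [[0,-139,-45],0],
  [[0,-139,-45],0],
  [[0,-139,-25],0],
  [[0,-139,-25],0],
])

```text
clock: 7.9
eef_pos: [0.5139, -0.1022, 0.1728]
tool_rot: [-0.108, 0.994, 0.001, -0.002]
ft_force: [-0.0, -1.2, 0.3]
grip_width: -0.0
grasp_force: 0.0
```

Request:
step_arm([
  [[0,0,10],0],
  [[0,0,17],0],
  [[0,0,21],0],
  [[0,0,23],0],
  [[0,0,25],0],
  [[0,0,25],0],
  [[0,0,25],0],
])

```text
clock: 8.78
eef_pos: [0.515, -0.1032, 0.1497]
tool_rot: [-0.107, 0.994, 0.0, 0.0]
ft_force: [-3.0, 1.4, 7.5]
grip_width: -0.0001
grasp_force: 3.3
```

Request:
step_arm([
  [[0,0,-5],0],
  [[0,0,-20],0],
  [[0,0,-50],0],
  [[0,0,-90],0],
  [[0,0,-120],0],
  [[0,0,-130],0],
  [[0,0,-130],0],
  [[0,0,-130],0],
])

```text
clock: 9.78
eef_pos: [0.5145, -0.1034, 0.2774]
tool_rot: [-0.107, 0.994, 0.0, -0.001]
ft_force: [-1.0, 0.1, -0.6]
grip_width: 0.0
grasp_force: 0.0
```

Run:
```python
from h import *
im,d=bot.camera('scene'); a=np.load('scene.npz')['im']
cv2.imwrite('pics/end.png',np.hstack([cv2.resize(a,(400,300)),cv2.resize(im,(400,300))])[:,:,::-1]); print(bot.get_obs()['eef_pos'],bot.get_obs()['ft_force'])
```

```text
[ 0.51444086 -0.10340211  0.2773065 ] [-0.32651538  0.46745603 -0.16280021]
```

View pics/end.png

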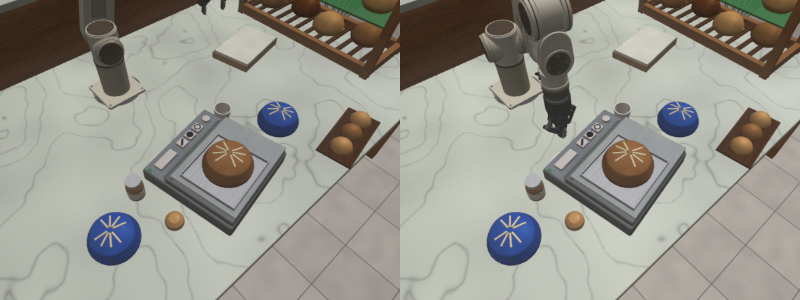

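Before (left) and after (right) match: the loaf, tray, jar, cup and roll are where they were, the keys are up and the arm is clear.

```bash
python3 -c "
from workcell import bot
print(bot.job_done())"
```

```text
the job is handed in; nothing more can be done
None
```

I pressed the tare key, the filled-disc key and the print bar in that order, each lightly (about 6–7.5 N) and released before the next; the last camera check showed nothing else moved, and I handed the job in at about 10 s (no verdict was returned).

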